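# Set the welding current and hold a pipe shoe in the corner jig for tacking

## Task

Get the pipe shoe ready for tack welding: first turn the dial on the remote box clockwise until its pointer stands at the one long, broad mark on the scale. Then set the shoe flat on the jig plate with its long side along the long fence, press it firmly into the corner so that it bears flush on both fences at once, and keep it pressed there: you finish while still holding it. Leave the dial at the mark and the other things on the table where they lie.

Things in the scene. Friction and masses are not known exactly. Their poses are not given: they have to be found in the camera images.
- dial (a joint): current dial, turned about a vertical axis on top of the remote box; radians, grows clockwise seen from above, 0 to 4.8. The pointer (white line and nose on the grip bar) stands at the long broad mark at 2.0; smaller ticks every 0.4. It starts short of the mark and stays where it is left (friction torque 0.06 N m). Pointer direction seen from above: the box's -x axis at 0, turned clockwise by the joint value.
- dial_grip (a point): on the dial's axis, at the height to grip its bar, 88 above the table; turns with the dial, -x axis along the pointer. The bar is 50 long (x), 14 wide (y), from 19 below to 11 above this point; beneath it a round disc of 58 diameter.
- remote: remote box of the welding set, grey with a black top, 130 x 130 x 55 tall, fixed to the table; origin at the centre of its underside, z up; the dial is in the middle of its top, the scale ticks are white
- jig: corner jig fixed to the table: steel base plate 200 (x) x 160 (y) x 8 thick with two upright fences, all ground and oiled (the shoe slides on plate and fences with friction about 0.2); origin at the centre of its underside, z up
- fence_long: long fence of the jig: bar 135 x 16 along the jig's x, 15 tall above the plate, on the jig's +y side; its inner face is at jig y = 55. Origin at the centre of its underside. It stops 15 short of the corner.
- fence_short: short fence of the jig: bar 100 x 16 along the jig's y, 15 tall above the plate, on the jig's +x side; its inner face is at jig x = 70. Origin at the centre of its underside. It stops 15 short of the corner.
- seat (a point): point on the top face of the jig plate (8 above the table), at jig x = 30, y = 25, axes as the jig: the centre of the shoe's underside lies here when its long side bears on the long fence and its short side on the short fence
- shoe_center (a point): centre of the pipe shoe, half-way up (27.5 above its underside), z up. The shoe is a bare steel foot plate 80 (x) x 60 (y) x 12 thick with one upright web along the middle of its long direction, 50 long (x), 10 thick (y), its top 55 above the underside; about 0.55 kg (0.4 to 0.75), alike either way round. Pinch it by the web from above.
- shoe: the same pipe shoe; origin at the centre of its underside
- rod_box: bystander: cardboard box of welding rods, 65 x 340 x 35, lying flat; origin on its underside
- chip_hammer: bystander: all-steel chipping hammer, 235 long; origin on its underside
- wire_brush: bystander: wire brush with a wooden handle, 200 long; origin on its underside
- flange: bystander: pipe flange 96 across and 12 thick with a 48 wide stub, 50 tall in all; origin on its underside
- channel: bystander: short offcut of U-channel, 70 x 50 x 30, open side up; origin on its underside
- bars: bystander: tacked pile of three dark flat bars, about 165 x 70 x 26; origin on its underside
- set_square: bystander: magnetic welding square, a flat right-angled triangular frame with 90 legs, 16 thick; origin on its underside
Mind the look-alikes: they are no part of the job. Leave any red look-alike of the shoe alone.

How it is judged:
On the way, in this order (a step that is already met when the one before it is completed fails the run):
1. the dial stands still at the broad mark (value of joint dial between 1.86 and 2.14 rad and velocity of joint dial between -0.05 and 0.05 rad/s), for 0.3 s.
2. the shoe is flat on the jig plate, held and bearing on both fences (contact force between shoe and fence_long above 2 N and contact force between shoe and fence_short above 2 N and angle between the x axis of shoe and the x axis of jig, either way round below 0.05 rad and angle between shoe_center's own z axis and vertical below 0.06 rad and x of shoe_center in the frame of seat between -0.004 and 0.004 m and y of shoe_center in the frame of seat between -0.004 and 0.004 m and z of shoe_center in the frame of seat between 0.0245 and 0.0305 m and contact force between the fingers and shoe above 1 N), for 0.3 s.
At the end, for the whole second after the job is handed in: The dial reads 2.0 within 0.14 rad; the shoe lies flat on the jig plate (tilt under 0.06 rad, height within 3 mm), long side along the long fence (within 0.05 rad), within 4 mm of its seat, at rest, pressing on each fence with more than 2 N, the fingers still on it (all of step 2 and value of joint dial between 1.86 and 2.14 rad and linear speed of shoe below 0.01 m/s); the arm keeps its last pose, push and grip.
It fails at once if one of the other things on the table is shifted by more than 30 mm (distance of any of rod_box, chip_hammer, wire_brush, flange, channel, bars, set_square from where it was at the start of the episode above 0.03 m).
It also fails if it takes over 54 s, if anything falls off the work surface, if the arm or the gripper's body presses on something with over 40 N, if the wrist force passes 120 N, or if a joint passes its speed limit or range.

## Robot

A 6-joint arm with a two-finger parallel gripper is mounted at the origin on the work surface. World frame = base frame: x ahead of the robot, y to its left, z up, the work surface at z = 0. Lengths are in m, angles in rad, forces in N, time in s.
With the tool pointing down it reaches from about 0.35 to 0.875 m from the base axis. Payload 4.2 kg.
Tool frame: the origin (TCP) lies between the finger pads; the fingertips stand 14 mm ahead of it and the grasp point (between the pads) lies 5 mm behind it; z points along the fingers, y is the direction in which the jaws open and shut (so a half turn about z gives the same grasp; the last joint's range is limited). The gripper opens to 85 mm and grips with 20 to 120 N. Pads are 22 mm wide; open, the fingers measure 114 mm over their backs; the gripper's body (76 mm by 85 mm) begins 54 mm behind the grasp point. The pads swing forward as they close: fully open they stand 13 mm farther back than shut.
Start: joints at [1.411, 0.385, 0.008, 0, -1.194, -0.259], TCP at [0.254, 0.571, 0.245] pointing down, gripper open.
Joint ranges: [-3.14, 3.14], [-1.21, 2.06], [-1.07, 1.41], [-3.16, 2.05], [-2.99, -0.16], [-3.1, 3.1]. Speed limits (rad/s): [2.79, 2.79, 3.14, 3.14, 3.14, 3.14].

## Interface

Orientations are given as a unit quaternion [w, x, y, z].
In Python, from rig import read_state, capture, finish_job, silhouettes, spot_point gives the robot as it stands.
- The arm moves only by the tool arm_command, never from a script. Its argument "plan" is text: rows parted by semicolons, each of 7 numbers parted by spaces: the shift along the tool's x, y, z in m, then the turn, a rotation vector about the tool's x, y, z in rad, then the closure in counts, from 0 (fully open) to 255 (shut). In form: dx dy dz ax ay az fingers; .... A call has exactly 5 rows; each row shifts and turns the commanded pose from where the row before left it, along the tool's axes as they then stand; what a row does not reach is not made up. A row lasts 1/12 s, in which the tool goes at most 41.7 mm and 7.16 degrees, less where a joint would pass 70% of its speed; a pose out of reach is approached as far as the arm can. A call is refused whole if a number of a shift passes 0.0417 or a number of a turn 0.125, either way. A call with a gripper value outside its range is refused whole. The fingers move at their own pace and stop on an object; the grip force is fixed at half the most. Time passes only in rows, so rows that do not move let the fingers close, or fill a call up. It gives the time, the measured TCP pose, the force and the opening at its end, in the units of the state.
- read_state(): the state, without advancing time (a new reading comes with each control period).
- capture(name): name is "scene" or "side" or "wrist"; returns a dict with "img" (480x640x3 uint8, red, green, blue), "range_z" (480x640 float32, m along the optical axis (not along the pixel's ray), 0 where there is no reading), "fx", "fy", "cx", "cy" (pixels), "extrinsics" (4x4, takes a point from camera to world coordinates). Camera axes: x right, y down, z forward; pixel columns grow to the right and rows downward; lengths in m; the calibration is good to about 2 mm. The wrist camera is an equidistant fisheye: a pixel r from the principal point sees the ray r / f radians off the axis. A picture is of the moment at which its call begins.
- finish_job(): hands the job in, once; it reports no verdict.
Trained networks look in the newest picture that a camera, given by its name, has taken for a name from the list of things; names that differ only in an ending like _2 or _b are one class to them, and where a whole thing is asked for, a point or a joint stands for the part that bears it (a point fixed in the world has none). Each returns a list of dicts, best first, with "score" (0 to 1); they miss things now and then, are a little off and sometimes report something else, mostly with a low value. They report only what shows in the picture. A call takes as long as a camera call. They do not tell look-alikes from the thing itself.
- silhouettes(camera, query): "region" (480x640 bool, what is visible of it) and "box" ([left, top, width, height] in pixels, round what is visible of it).
- spot_point(camera, query): "location" ([column, row] in pixels: a listed point, or the origin of a listed thing).
The state is a dict: "time_s": time; "joint_pos": joint angles; "qvel": joint speeds; "joint_torque": joint torques, N m; "position": TCP position; "tcp_rot": TCP orientation; "ft_force": force on the tool from outside, world axes, zero at the start; "moment": the same for the moment, N m; "gripper_width": finger opening in m.
Only numpy, scipy, OpenCV 4.12 (cv2) and the standard library are available. Lean on these libraries where they do the work, as an engineer would, in place of code of your own. Each camera call takes 0.05 s, during which the arm holds its last target. There are 200 camera calls.

## Working session

There is one attempt and no reset: what is moved stays moved. The work goes in short steps, Python scripts to look and compute and a tool call to move; the robot and the scene stay as the last step left them, time stands still between calls to the robot, and variables do not carry over. Pictures are saved under pics/ and viewed, about 8 in all and at most 12, crops included, and the job is handed in when it is done.

Besides the shell and the picture viewer there is one more tool, called as a command line: name --argument value ..., lists and objects as JSON in quotes. arm_command: Moves the arm, as the interface text tells. Its arguments: {"type":"object","properties":{"plan":{"type":"string"}},"required":["plan"]}

```bash
mkdir -p pics; ls
cat > h.py <<'E'
import numpy as np, cv2
from rig import *
def save(n,img): cv2.imwrite('pics/'+n, cv2.cvtColor(np.ascontiguousarray(img),cv2.COLOR_RGB2BGR))
def world(c,u,v,z=None):
    # pinhole; intersect plane z if given, else use depth
    T=np.array(c['extrinsics']); d=np.array([(u-c['cx'])/c['fx'],(v-c['cy'])/c['fy'],1.])
    if z is None:
        p=d*c['range_z'][int(round(v)),int(round(u))]
        return T[:3,:3]@p+T[:3,3]
    r=T[:3,:3]@d; return T[:3,3]+r*(z-T[2,3])/r[2]
def cloud(c):
    v,u=np.mgrid[0:480,0:640]; z=c['range_z']
    P=np.stack([(u-c['cx'])/c['fx']*z,(v-c['cy'])/c['fy']*z,z],-1)
    T=np.array(c['extrinsics']); W=P@T[:3,:3].T+T[:3,3]; W[z<=0]=np.nan; return W
E
python3 - <<'E'
from h import *
s=read_state(); print({k:np.round(v,3) for k,v in s.items()})
for n in ['scene','side']:
    c=capture(n); save(n+'0.png',c['img']); print(n,c['fx'],c['fy'],np.round(c['extrinsics'],3).tolist())
    for q in ['shoe','jig','remote','dial_grip','seat','shoe_center','fence_long','fence_short']:
        for d in spot_point(n,q)[:3]:
            u,v=d['location']
            try: w=np.round(world(c,u,v),3)
            except Exception as e: w=e
            print(q,round(d['score'],2),np.round(d['location'],1),w)
E
```

```text
pics
{'time_s': np.float64(0.0), 'joint_pos': array([ 1.411e+00,  3.860e-01,  7.000e-03, -1.000e-03, -1.194e+00,
       -2.590e-01]), 'qvel': array([-0.001, -0.   , -0.001, -0.001,  0.003, -0.001]), 'joint_torque': array([-0.0000e+00, -3.9229e+01,  1.8840e+01,  4.1860e+00, -5.0000e-03,
       -0.0000e+00]), 'position': array([0.254, 0.57 , 0.244]), 'tcp_rot': array([ 0.001,  0.978, -0.208, -0.   ]), 'ft_force': array([-0.245,  1.086,  0.29 ]), 'moment': array([0.027, 0.007, 0.007]), 'gripper_width': np.float64(0.085)}
scene 456.12260186563714 456.12260186563714 [[-0.688, 0.592, -0.42, 1.0], [0.726, 0.573, -0.38, 0.418], [0.016, -0.566, -0.824, 1.024], [0.0, 0.0, 0.0, 1.0]]
shoe 0.92 [395.6 258. ] [0.396 0.146 0.021]
shoe 0.83 [294.3 140.7] [ 0.266 -0.356  0.009]
shoe 0.74 [259.6 167.1] [ 0.42 -0.35  0.01]
jig 0.74 [305.6 194.4] [ 0.411 -0.166  0.029]
jig 0.61 [366.  324.7] [0.587 0.208 0.009]
remote 0.56 [233.7 208.8] [ 0.598 -0.251  0.058]
dial_grip 0.65 [227.5 190.4] [ 0.58  -0.291  0.086]
seat 0.95 [369.7 340. ] [0.611 0.239 0.01 ]
shoe_center 0.96 [395.5 251.6] [0.395 0.141 0.044
[... 362 characters left out ...]
.0, 1.0]]
shoe 0.75 [357.1 194.2] [ 0.41  -0.335  0.009]
shoe 0.63 [308.4 232.9] [ 0.56  -0.078  0.009]
shoe 0.62 [351.3 284.7] [0.387 0.157 0.015]
jig 0.63 [289.7 292.6] [0.571 0.214 0.011]
remote 0.73 [310.7 201.4] [ 0.575 -0.227  0.037]
remote 0.62 [363.1 163.3] [ 0.404 -0.559  0.012]
dial_grip 0.57 [312.5 181. ] [ 0.574 -0.271  0.098]
seat 0.92 [280.3 298.8] [0.595 0.238 0.006]
shoe_center 0.79 [358.5 188.8] [ 0.407 -0.346  0.027]
shoe_center 0.77 [305.2 226.6] [ 0.571 -0.082  0.033]
shoe_center 0.76 [399.5 187.3] [ 0.251 -0.372  0.032]
fence_long 0.83 [290.2 307.7] [0.558 0.275 0.013]
fence_short 0.51 [259.8 292.1] [0.659 0.234 0.022]
fence_short 0.5 [260.9 200.9] [ 0.761 -0.213  0.03 ]
```

View pics/scene0.png

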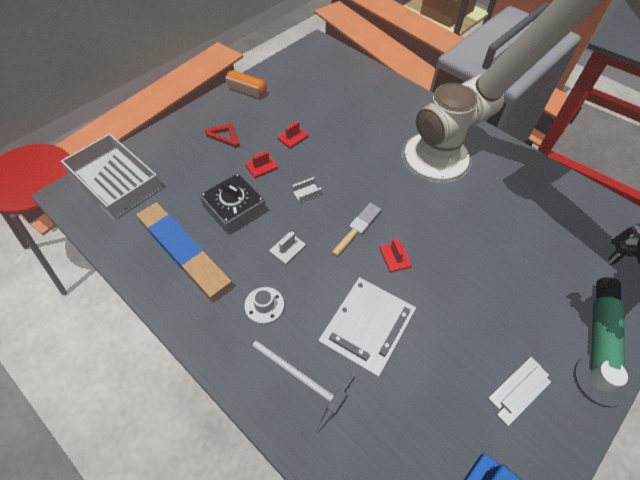

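View pics/side0.png

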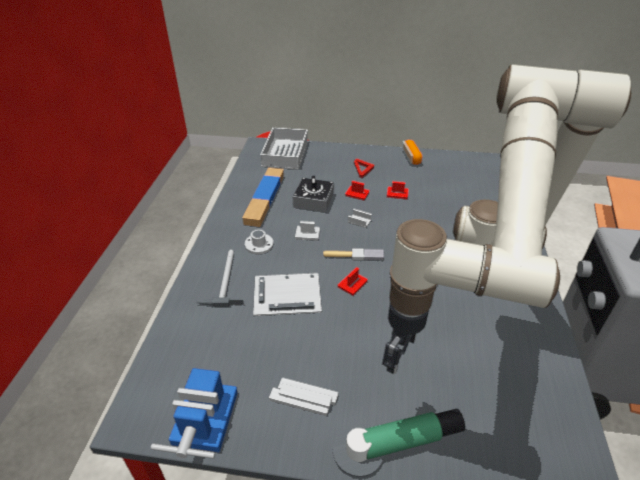

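The steel shoe shows at scene (289,245). The red look-alikes at (395,256), (261,164) and (293,134) are to be left alone, and the channel is at (307,189). The dial is at (233,196), and the jig at (368,323) has its corner towards the bottom right. Next I'll take an enlarged crop to confirm this and measure the geometry.

Run:
```python
from h import *
def rect(P):
    r=cv2.minAreaRect((P[:,:2]*1000).astype(np.float32)); return np.round(r[0],1),np.round(r[1],1),round(r[2],1)
for n in ['scene','side']:
    c=capture(n); W=cloud(c); 
    def sel(cx,cy,rad,z0,z1):
        m=(np.hypot(W[...,0]-cx,W[...,1]-cy)<rad)&(W[...,2]>z0)&(W[...,2]<z1); return W[m],m
    for nm,a in dict(shoefoot=(.565,-.08,.065,.006,.018),shoeweb=(.565,-.08,.065,.045,.065),boxtop=(.585,-.275,.1,.048,.062),bar=(.585,-.275,.06,.088,.11),plate=(.585,.208,.15,.004,.0125),fences=(.6,.22,.12,.018,.03)).items():
        P,m=sel(*a); print(n,nm,len(P),np.round(np.median(P,0),4) if len(P) else '', rect(P) if len(P)>4 else '')
    if n=='scene':
        a=cv2.resize(c['img'][165:235,195:315],None,fx=6.5,fy=6.5,interpolation=cv2.INTER_CUBIC); save('crop1.png',a)
    else:
        pass
```

```text
scene shoefoot 437 [ 0.5745 -0.0749  0.0127] (array([563.1, -72.3]), array([82.7, 90.3]), 0.1)
scene shoeweb 96 [ 0.5657 -0.0833  0.0545] (array([563.6, -85.2]), array([49.5, 12. ]), 3.1)
scene boxtop 1421 [ 0.5866 -0.2734  0.0561] (array([ 573.2, -288.9]), array([133.7, 129.6]), 83.5)
scene bar 107 [ 0.5744 -0.2866  0.0982] (array([ 572.3, -287.8]), array([15.3, 51.5]), 8.2)
scene plate 4582 [0.5837 0.2055 0.0085] (array([582.9, 209.1]), array([291.5, 289.3]), 44.2)
scene fences 704 [0.615  0.2571 0.0235] (array([594.7, 247.5]), array([113.2, 206.2]), 70.8)
side shoefoot 190 [ 0.5615 -0.0734  0.01  ] (array([566.3, -80.9]), array([80. , 65.8]), 4.4)
side shoeweb 46 [ 0.564  -0.0792  0.0518] (array([566.4, -81.7]), array([46.2, 18.2]), 2.6)
side boxtop 549 [ 0.5693 -0.2658  0.0533] (array([ 574.8, -285.2]), array([141.8, 131.3]), 83.9)
side bar 36 [ 0.5751 -0.2757  0.0972] (array([ 575.6, -282.1]), array([11.3, 53.4]), 8.7)
side plate 1741 [0.5809 0.2107 0.0069] (array([597. , 208.9]), array([248.7, 247.7]), 3.2)
side fences 326 [0.5973 0.2641 0.0216] (array([594.1, 248.3]), array([110.7, 206.5]), 72.6)
```

Run:
```python
from h import *
c=capture('scene'); a=cv2.resize(c['img'][165:275,190:320],None,fx=5.4,fy=5.4,interpolation=cv2.INTER_CUBIC); save('crop2.png',a)
```

```text
(no output)
```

View pics/crop2.png

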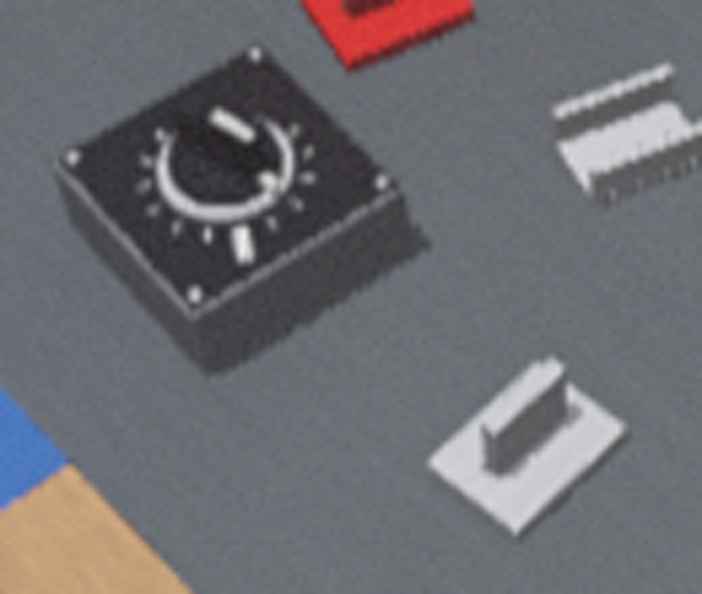

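Run:
```python
from h import *
c=capture('scene')
f=lambda u,v:(190+u/5.4-.4,165+v/5.4-.4)
for nm,u,v,z in [('line a',215,112,.099),('line b',250,135,.099),('nose',270,182,.08),('nose',270,182,.07),('mark in',243,230,.055),('mark out',243,260,.055),('t1',208,236,.055),('t2',272,222,.055)]:
    w=world(c,*f(u,v),z); d=w[:2]-[.5735,-.2865]; print(nm,np.round(w,4),np.round(np.hypot(*d)*1e3,1),np.degrees(np.arctan2(d[1],d[0])).round(1), world(c,*f(u,v)).round(4))
# jig: fit
for n in ['scene','side']:
    c=capture(n); W=cloud(c); 
    m=(np.abs(W[...,0]-.585)<.13)&(np.abs(W[...,1]-.21)<.13)&(W[...,2]>.019)&(W[...,2]<.03)
    k,l=cv2.connectedComponents(m.astype(np.uint8))
    for i in range(1,k):
        P=W[l==i]
        if len(P)>20: print(n,len(P),cv2.minAreaRect((P[:,:2]*1000).astype(np.float32)),np.median(P[:,2]))
    d=silhouettes(n,'jig')
    for e in d[:2]: 
        P=W[e['region']]; P=P[(P[:,2]>.003)&(P[:,2]<.03)]; print(n,'jig',e['score'],len(P),cv2.minAreaRect((P[:,:2]*1000).astype(np.float32)))
```

```text
line a [ 0.5711 -0.2912  0.099 ] 5.3 -116.9 [ 0.5707 -0.2918  0.0982]
line b [ 0.5688 -0.2677  0.099 ] 19.4 104.0 [ 0.5697 -0.2663  0.1009]
nose [ 0.5729 -0.2518  0.08  ] 34.7 91.0 [ 0.5692 -0.2577  0.0717]
nose [ 0.5684 -0.2589  0.07  ] 28.1 100.5 [ 0.5692 -0.2577  0.0717]
mark in [ 0.5912 -0.2558  0.055 ] 35.4 60.0 [ 0.5926 -0.2536  0.0582]
mark out [ 0.6035 -0.2415  0.055 ] 54.1 56.3 [ 0.6037 -0.2413  0.0554]
t1 [ 0.6058 -0.2654  0.055 ] 38.6 33.2 [ 0.6067 -0.2637  0.0574]
t2 [ 0.5778 -0.2494  0.055 ] 37.4 83.4 [ 0.5788 -0.2478  0.0572]
scene 374 ((554.8250122070312, 267.25408935546875), (136.304443359375, 16.036874771118164), 11.750638961791992) 0.023774114388873613
scene 305 ((658.3765258789062, 213.81533813476562), (18.09551239013672, 99.90055847167969), 12.516854286193848) 0.02360460096704431
scene jig 0.85 5219 ((579.05322265625, 207.75631713867188), (205.9944610595703, 162.11802673339844), 12.020722389221191)
scene jig 0.42 767 ((719.47314453125, -6.0194091796875), (95.9487075805664, 92.76312255859375), 47.69305419921875)
side 111 ((660.333251953125, 217.8538818359375), (15.413339614868164, 101.4524917602539), 13.189852714538574) 0.02152506923996933
side 172 ((556.810791015625, 271.4794921875), (133.35755920410156, 21.420318603515625), 10.593449592590332) 0.021788468389767668
side jig 0.81 2345 ((581.96240234375, 211.38604736328125), (200.11859130859375, 166.2021026611328), 11.601967811584473)
```

The steel shoe, light grey and bare at crop2 (530,445), matches the description. The red copies and the channel don't. The dial pointer's world heading is about 98° and the broad mark is at about 58.5° (box yaw -6.5°, which predicts 58.9°). That means about 0.69 rad clockwise. I'll move above the dial now.

arm_command --plan "0.0256 0.0261 0 0 0 0 0;0.0256 0.0261 0 0 0 0 0;0.0256 0.0261 0 0 0 0 0;0.0256 0.0261 0 0 0 0 0;0.0256 0.0261 0 0 0 0 0"

```text
time_s: 1.72
position: [0.3183, 0.3981, 0.2454]
tcp_rot: [-0.0, 0.978, -0.208, 0.0]
ft_force: [0.3, 0.2, 0.5]
gripper_width: 0.0853
```

arm_command --plan "0.0256 0.0261 0 0 0 0 0;0.0256 0.0261 0 0 0 0 0;0.0256 0.0261 0 0 0 0 0;0.0256 0.0261 0 0 0 0 0;0.0256 0.0261 0 0 0 0 0"

```text
time_s: 2.13
position: [0.3821, 0.2268, 0.2457]
tcp_rot: [-0.0, 0.978, -0.208, 0.0]
ft_force: [0.7, 0.2, 0.1]
gripper_width: 0.0858
```

arm_command --plan "0.0256 0.0261 0 0 0 0 0;0.0256 0.0261 0 0 0 0 0;0.0256 0.0261 0 0 0 0 0;0.0256 0.0261 0 0 0 0 0;0.0256 0.0261 0 0 0 0 0"

```text
time_s: 2.55
position: [0.446, 0.0554, 0.2458]
tcp_rot: [-0.0, 0.978, -0.208, 0.001]
ft_force: [0.9, 0.7, -0.9]
gripper_width: 0.0855
```

arm_command --plan "0.0256 0.0261 0 0 0 0 0;0.0256 0.0261 0 0 0 0 0;0.0256 0.0261 0 0 0 0 0;0.0256 0.0261 0 0 0 0 0;0.0256 0.0261 0 0 0 0 0"

```text
time_s: 2.97
position: [0.51, -0.116, 0.2456]
tcp_rot: [-0.0, 0.978, -0.208, 0.0]
ft_force: [0.6, 0.7, -0.3]
gripper_width: 0.0853
```

arm_command --plan "0.0256 0.0261 0 0 0 0 0;0.0256 0.0261 0 0 0 0 0;0.0256 0.0261 0 0 0 0 0;0.0256 0.0261 0 0 0 0 0;0.0256 0.0261 0 0 0 0 0"

```text
time_s: 3.38
position: [0.5738, -0.2873, 0.2454]
tcp_rot: [0.0, 0.978, -0.208, 0.0]
ft_force: [0.9, 1.0, 0.5]
gripper_width: 0.0854
```

arm_command --plan "0 0 0 0 0 0.1 0;0 0 0 0 0 0.1 0;0 0 0 0 0 0.1 0;0 0 0 0 0 0.1 0;0 0 0 0 0 0.1 0"

```text
time_s: 3.8
position: [0.5734, -0.2856, 0.2451]
tcp_rot: [0.0, 0.895, -0.446, -0.0]
ft_force: [-0.2, 0.1, 0.2]
gripper_width: 0.0853
```

arm_command --plan "0 0 0 0 0 0.1 0;0 0 0 0 0 0.1 0;0 0 0 0 0 0.1 0;0 0 0 0 0 0.1 0;0 0 0 0 0 0.11 0"

```text
time_s: 4.22
position: [0.5735, -0.2854, 0.2453]
tcp_rot: [0.0, 0.754, -0.657, -0.0]
ft_force: [-0.2, 0.2, -0.0]
gripper_width: 0.0857
```

```bash
cat >> h.py <<'E'
def fcloud(c):
    v,u=np.mgrid[0:480,0:640].astype(float); x=(u-c['cx'])/c['fx']; y=(v-c['cy'])/c['fy']; r=np.hypot(x,y)+1e-9
    s=np.tan(np.minimum(r,1.5))/r; z=c['range_z']; P=np.stack([x*s*z,y*s*z,z],-1)
    T=np.array(c['extrinsics']); W=P@T[:3,:3].T+T[:3,3]; W[z<=0]=np.nan; return W
def rr(P): r=cv2.minAreaRect((P[:,:2]*1000).astype(np.float32)); return np.round(r[0],1),np.round(r[1],1),round(r[2],1)
E
python3 - <<'E'
from h import *
c=capture('wrist'); W=fcloud(c); save('w1.png',c['img'])
x,y,z=W[...,0],W[...,1],W[...,2]; near=np.hypot(x-.574,y+.286)
for nm,m in dict(bar=(near<.045)&(z>.09)&(z<.11),box=(near<.1)&(z>.05)&(z<.06)).items():
    P=W[m]; print(nm,len(P),np.median(P,0).round(4) if len(P) else '',rr(P) if len(P)>4 else '')
g=c['img'].astype(int)
wh=(g.min(-1)>150)&(z>.05)&(z<.06)&(near<.056)&(near>.030)
k,l=cv2.connectedComponents(wh.astype(np.uint8))
for i in range(1,k):
    P=W[l==i]
    if len(P)>3:
        d=P[:,:2].mean(0)-[.5735,-.2865]; print(len(P),P.mean(0).round(4),np.hypot(*d).round(4),np.degrees(np.arctan2(d[1],d[0])).round(1))
E
```

```text
bar 1120 [ 0.5744 -0.2927  0.099 ] (array([ 574.4, -291.4]), array([13.2, 49.4]), 8.0)
box 15488 [ 0.5766 -0.3016  0.0557] (array([ 574.3, -290.6]), array([130.8, 130.8]), 83.6)
31 [ 0.5818 -0.3313  0.0562] 0.0456 -79.5
34 [ 0.5653 -0.3312  0.0559] 0.0454 -100.4
33 [ 0.5973 -0.3253  0.056 ] 0.0455 -58.5
19 [ 0.5787 -0.3237  0.0576] 0.0376 -82.1
30 [ 0.6091 -0.3137  0.0563] 0.0448 -37.4
7 [ 0.6003 -0.3121  0.0558] 0.0371 -43.7
8 [ 0.5561 -0.319   0.0578] 0.0369 -118.2
9 [ 0.5464 -0.3102  0.0559] 0.036 -138.8
28 [ 0.6151 -0.2981  0.0561] 0.0432 -15.6
13 [ 0.6079 -0.2961  0.0558] 0.0357 -15.6
24 [ 0.6149 -0.2817  0.0561] 0.0417 6.7
8 [ 0.6048 -0.2741  0.0564] 0.0336 21.6
17 [ 0.5333 -0.2855  0.0561] 0.0402 178.5
28 [ 0.6079 -0.2667  0.0558] 0.0397 29.9
16 [ 0.5386 -0.27    0.0565] 0.0386 154.7
183 [ 0.5998 -0.2496  0.0562] 0.0453 54.5
15 [ 0.5492 -0.2574  0.0562] 0.0379 129.8
15 [ 0.5806 -0.2498  0.0561] 0.0374 79.1
5 [ 0.5684 -0.251   0.055 ] 0.0359 98.2
15 [ 0.5637 -0.2493  0.056 ] 0.0385 104.7
```

View pics/w1.png

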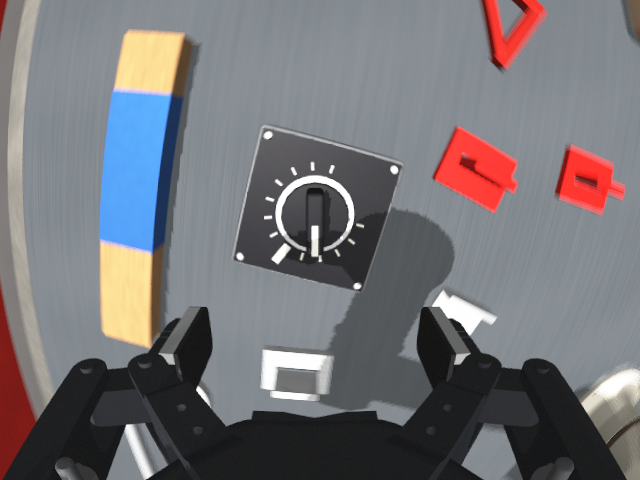

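The wrist view shows the dial at (315,215), the pointer pointing down the image at (315,240), and the broad mark at (281,253). The geometry gives the pointer at 98.0° and the mark at 58.5°, so 0.69 rad clockwise. The jaws are already across the bar, so I'll descend and grip.

arm_command --plan "0.003 0 0.02 0 0 0 0;0 0 0.02 0 0 0 0;0 0 0.02 0 0 0 0;0 0 0.02 0 0 0 0;0 0 0.02 0 0 0 0"

```text
time_s: 4.68
position: [0.5739, -0.2884, 0.1445]
tcp_rot: [-0.0, 0.756, -0.654, 0.0]
ft_force: [0.4, -0.8, 0.2]
gripper_width: 0.085
```

arm_command --plan "0 0 0.015 0 0 0 0;0 0 0.015 0 0 0 0;0 0 0.015 0 0 0 0;0 0 0.012 0 0 0 0;0 0 0 0 0 0 0"

```text
time_s: 5.1
position: [0.5722, -0.2878, 0.0853]
tcp_rot: [0.001, 0.756, -0.655, -0.003]
ft_force: [-0.7, 0.6, -0.4]
gripper_width: 0.0853
```

arm_command --plan "0 0 0 0 0 0 150;0 0 0 0 0 0 200;0 0 0 0 0 0 255;0 0 0 0 0 0 255;0 0 0 0 0 0 255"

```text
time_s: 5.52
position: [0.5743, -0.2884, 0.0892]
tcp_rot: [-0.0, 0.756, -0.655, 0.001]
ft_force: [-0.1, -0.6, -0.5]
gripper_width: 0.0256
```

arm_command --plan "0 0 0 0 0 0 255;0 0 0 0 0 0 255;0 0 0 0 0 0 255;0 0 0 0 0 0 255;0 0 0 0 0 0 255"

```text
time_s: 5.93
position: [0.5737, -0.2885, 0.0891]
tcp_rot: [0.0, 0.756, -0.655, 0.0]
ft_force: [-3.1, 1.1, 5.7]
gripper_width: 0.0129
```

arm_command --plan "0 0 0 0 0 0.069 255;0 0 0 0 0 0.069 255;0 0 0 0 0 0.069 255;0 0 0 0 0 0.069 255;0 0 0 0 0 0.069 255"

```text
time_s: 6.35
position: [0.5743, -0.2885, 0.0892]
tcp_rot: [0.0, -0.631, 0.776, -0.001]
ft_force: [-0.8, 0.9, 4.9]
gripper_width: 0.013
```

arm_command --plan "0 0 0 0 0 0.069 255;0 0 0 0 0 0.069 255;0 0 0 0 0 0.069 255;0 0 0 0 0 0.069 255;0 0 0 0 0 0.069 255"

```text
time_s: 6.77
position: [0.5749, -0.2888, 0.0892]
tcp_rot: [0.001, -0.488, 0.873, -0.001]
ft_force: [-0.4, -0.9, 3.8]
gripper_width: 0.0131
```

arm_command --plan "0 0 0 0 0 0 255;0 0 0 0 0 0 255;0 0 0 0 0 0 255;0 0 0 0 0 0 255;0 0 0 0 0 0 255"

```text
time_s: 7.18
position: [0.5748, -0.2887, 0.0891]
tcp_rot: [0.001, -0.49, 0.872, -0.001]
ft_force: [-0.5, -0.8, 6.0]
gripper_width: 0.0127
```

arm_command --plan "0 0 0 0 0 0 200;0 0 0 0 0 0 100;0 0 0 0 0 0 0;0 0 0 0 0 0 0;0 0 0 0 0 0 0"

```text
time_s: 7.6
position: [0.5736, -0.2882, 0.0878]
tcp_rot: [-0.0, -0.489, 0.872, 0.0]
ft_force: [0.0, -0.2, -1.0]
gripper_width: 0.0661
```

arm_command --plan "0 0 0 0 0 0 0;0 0 0 0 0 0 0;0 0 -0.02 0 0 0 0;0 0 -0.03 0 0 0 0;0 0 -0.03 0 0 0 0"

```text
time_s: 8.02
position: [0.5732, -0.2882, 0.1681]
tcp_rot: [-0.001, -0.489, 0.872, 0.001]
ft_force: [1.1, -0.6, 0.7]
gripper_width: 0.0853
```

arm_command --plan "0 0 -0.03 0 0 0 0;0 0 -0.03 0 0 0 0;0 0 -0.02 0 0 0 0;0 0 0 0 0 0 0;0 0 0 0 0 0 0"

```text
time_s: 8.43
position: [0.5743, -0.2883, 0.2499]
tcp_rot: [0.001, -0.489, 0.872, -0.001]
ft_force: [0.1, 0.5, -0.2]
gripper_width: 0.0851
```

```bash
cat > dial.py <<'E'
from h import *
c=capture('wrist'); W=fcloud(c)
x,y,z=W[...,0],W[...,1],W[...,2]; near=np.hypot(x-.574,y+.289)
P=W[(near<.045)&(z>.09)&(z<.11)]; print('bar',rr(P)); b=rr(P)[0]/1000
P=W[(near<.1)&(z>.05)&(z<.06)]; print('box',rr(P))
g=c['img'].astype(int); wh=(g.min(-1)>150)
k,l=cv2.connectedComponents((wh&(z>.05)&(z<.06)&(near<.056)&(near>.03)).astype(np.uint8))
i=max(range(1,k),key=lambda i:(l==i).sum()); d=np.nanmean(W[l==i],0)[:2]-b; print('mark?',(l==i).sum(),np.degrees(np.arctan2(d[1],d[0])),np.hypot(*d))
Q=W[wh&(near<.03)&(z>.09)]; d=Q.mean(0)[:2]-b; print('line',len(Q),np.degrees(np.arctan2(d[1],d[0])),np.hypot(*d))
save('w2.png',cv2.resize(c['img'][120:300,220:420],None,fx=3,fy=3))
print(read_state()['position'],read_state()['tcp_rot'])
E
python3 dial.py
```

```text
bar (array([ 574. , -290.2]), array([50. , 13.6]), 58.3)
box (array([ 574.2, -291.1]), array([130.1, 131. ]), 83.5)
mark? 163 58.8714930641452 0.0477018077038935
line 222 57.62103900843387 0.012047514675766067
[ 0.57357613 -0.28809479  0.24809373] [ 1.87329504e-04 -4.89300994e-01  8.72114904e-01  3.10178206e-04]
```

View pics/w2.png

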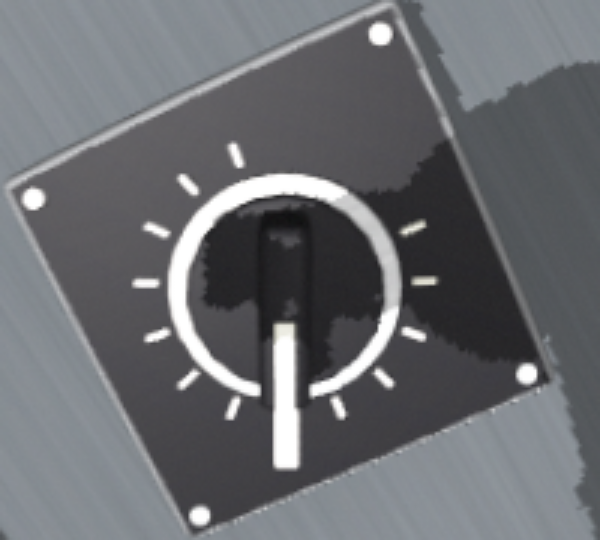

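The pointer is on the broad mark: bar at 58.3°, mark at 58.9°, an error of about 0.01 rad. Next I'll go above the shoe.

arm_command --plan "-0.017 0.0115 0 0 0 0 0;-0.017 0.0115 0 0 0 0 0;-0.017 0.0115 0 0 0 0 0;-0.017 0.0115 0 0 0 0 0;-0.017 0.0115 0 0 0 0 0"

```text
time_s: 8.9
position: [0.5681, -0.1848, 0.2462]
tcp_rot: [-0.002, -0.489, 0.872, 0.001]
ft_force: [-0.4, 0.4, 0.6]
gripper_width: 0.0853
```

arm_command --plan "-0.017 0.0115 0 0 0 0 0;-0.017 0.0115 0 0 0 0 0;-0.017 0.0115 0 0 0 0 0;-0.017 0.0115 0 0 0 0 0;-0.017 0.0115 0 0 0 0 0"

```text
time_s: 9.32
position: [0.5633, -0.0823, 0.2463]
tcp_rot: [-0.002, -0.489, 0.872, 0.001]
ft_force: [-0.4, 1.0, -0.1]
gripper_width: 0.0854
```

arm_command --plan "0 0 0 0 0 0.097 0;0 0 0 0 0 0.097 0;0 0 0 0 0 0.097 0;0 0 0 0 0 0.097 0;0 0 0 0 0 0.097 0"

```text
time_s: 9.73
position: [0.5634, -0.0832, 0.2462]
tcp_rot: [-0.002, -0.263, 0.965, 0.0]
ft_force: [1.3, 0.6, -0.2]
gripper_width: 0.0854
```

arm_command --plan "0 0 0 0 0 0.097 0;0 0 0 0 0 0.097 0;0 0 0 0 0 0.097 0;0 0 0 0 0 0.097 0;0 0 0 0 0 0.097 0"

```text
time_s: 10.15
position: [0.5634, -0.0833, 0.2462]
tcp_rot: [-0.002, -0.024, 1.0, 0.0]
ft_force: [-1.0, 0.4, -0.8]
gripper_width: 0.0852
```

arm_command --plan "0 0 0 0 0 0 0;0 0 0 0 0 0 0;0 0 0 0 0 0 0;0 0 0 0 0 0 0;0 0 0 0 0 0 0"

```text
time_s: 10.57
position: [0.5642, -0.0833, 0.248]
tcp_rot: [-0.0, -0.027, 1.0, 0.0]
ft_force: [-0.3, -0.2, 0.5]
gripper_width: 0.0854
```

Run:
```python
from h import *
c=capture('wrist'); W=fcloud(c); x,y,z=W[...,0],W[...,1],W[...,2]; near=np.hypot(x-.565,y+.083)
for nm,a,b in [('web',.048,.062),('foot',.006,.018)]:
    P=W[(near<.06)&(z>a)&(z<b)]; print(nm,len(P),rr(P),np.median(P[:,2]))
s=read_state(); print(s['position'].round(4),s['tcp_rot'].round(3),s['joint_pos'].round(2))
save('w3.png',c['img'])
```

```text
web 605 (array([564.8, -85.7]), array([49.4,  9.7]), 2.1) 0.055301753018905886
foot 4035 (array([565. , -85.5]), array([80.4, 60.7]), 2.8) 0.012376950065427328
[ 0.5642 -0.0833  0.2482] [-0.    -0.027  1.     0.   ] [ 0.14  0.29 -0.12 -0.   -1.16 -1.65]
```

The shoe measures 80×60 with a web of 49×10 at height 55, centred at (.565,-.085) with yaw about 2.5°. That agrees across the cameras to within 3 mm. Descending to pinch it low on the web.

arm_command --plan "-0.0005 -0.0015 0.03 0 0 0 0;0 0 0.03 0 0 0 0;0 0 0.03 0 0 0 0;0 0 0.03 0 0 0 0;0 0 0.03 0 0 0 0"

```text
time_s: 11.03
position: [0.5649, -0.0848, 0.0974]
tcp_rot: [0.001, -0.027, 1.0, 0.0]
ft_force: [0.5, 0.5, -0.1]
gripper_width: 0.0852
```

arm_command --plan "0 0 0.02 0 0 0 0;0 0 0.02 0 0 0 0;0 0 0.015 0 0 0 0;0 0 0.011 0 0 0 0;0 0 0 0 0 0 0"

```text
time_s: 11.45
position: [0.5634, -0.0849, 0.03]
tcp_rot: [-0.002, -0.026, 1.0, -0.0]
ft_force: [-0.3, 0.3, 0.6]
gripper_width: 0.0852
```

arm_command --plan "0 0 0 0 0 0 150;0 0 0 0 0 0 200;0 0 0 0 0 0 255;0 0 0 0 0 0 255;0 0 0 0 0 0 255"

```text
time_s: 11.87
position: [0.5653, -0.0848, 0.0332]
tcp_rot: [0.001, -0.026, 1.0, 0.0]
ft_force: [0.6, 0.1, 0.3]
gripper_width: 0.0252
```

arm_command --plan "0 0 0 0 0 0 255;0 0 0 0 0 0 255;0 0 0 0 0 0 255;0 0 0 0 0 0 255;0 0 0 0 0 0 255"

```text
time_s: 12.28
position: [0.5652, -0.0848, 0.0329]
tcp_rot: [0.0, -0.027, 1.0, -0.0]
ft_force: [-1.3, 0.3, 6.3]
gripper_width: 0.0097
```

arm_command --plan "0 0 -0.02 0 0 0 255;0 0 -0.03 0 0 0 255;0 0 -0.03 0 0 0 255;0 0 -0.03 0 0 0 255;0 0 0 0 0 0 255"

```text
time_s: 12.7
position: [0.568, -0.0848, 0.1475]
tcp_rot: [0.005, -0.027, 1.0, -0.0]
ft_force: [1.8, 0.1, -4.1]
gripper_width: 0.0093
```

arm_command --plan "0 0 0 0 0 0 255;0 0 0 0 0 0 255;0 0 0 0 0 0 255;0 0 0 0 0 0 255;0 0 0 0 0 0 255"

```text
time_s: 13.12
position: [0.5641, -0.0849, 0.1406]
tcp_rot: [-0.002, -0.026, 1.0, -0.0]
ft_force: [-0.0, 0.4, -4.1]
gripper_width: 0.0095
```

The shoe is held: width 9.5 mm, weight about 4–5 N. Jig estimate, averaged and bias-corrected against the grip: (.581,.208), yaw 12°. I'll turn to match it and move above a point about 8 mm off both fences.

arm_command --plan "0 0 0 0 0 -0.031 255;0 0 0 0 0 -0.031 255;0 0 0 0 0 -0.031 255;0 0 0 0 0 -0.031 255;0 0 0 0 0 -0.031 255"

```text
time_s: 13.53
position: [0.5645, -0.0848, 0.1414]
tcp_rot: [-0.001, -0.104, 0.995, 0.0]
ft_force: [-0.5, 0.2, -4.4]
gripper_width: 0.0096
```

arm_command --plan "-0.0066 0.02 0 0 0 0 255;-0.0066 0.02 0 0 0 0 255;-0.0066 0.02 0 0 0 0 255;-0.0066 0.02 0 0 0 0 255;-0.0066 0.02 0 0 0 0 255"

```text
time_s: 13.95
position: [0.5762, 0.0207, 0.1415]
tcp_rot: [-0.001, -0.104, 0.995, -0.0]
ft_force: [0.5, -0.7, -4.6]
gripper_width: 0.0093
```

arm_command --plan "-0.0066 0.02 0 0 0 0 255;-0.0066 0.02 0 0 0 0 255;-0.0066 0.02 0 0 0 0 255;-0.0066 0.02 0 0 0 0 255;-0.0066 0.02 0 0 0 0 255"

```text
time_s: 14.37
position: [0.5879, 0.1254, 0.1414]
tcp_rot: [-0.001, -0.104, 0.995, -0.0]
ft_force: [0.5, -0.2, -4.2]
gripper_width: 0.0091
```

arm_command --plan "-0.0066 0.02 0 0 0 0 255;-0.0066 0.02 0 0 0 0 255;-0.0066 0.02 0 0 0 0 255;-0.0066 0.02 0 0 0 0 255;-0.0066 0.02 0 0 0 0 255"

```text
time_s: 14.78
position: [0.5995, 0.23, 0.1412]
tcp_rot: [-0.001, -0.104, 0.995, -0.0]
ft_force: [0.8, -1.2, -4.2]
gripper_width: 0.0093
```

arm_command --plan "0 0 0 0 0 0 255;0 0 0 0 0 0 255;0 0 0 0 0 0 255;0 0 0 0 0 0 255;0 0 0 0 0 0 255"

```text
time_s: 15.2
position: [0.5997, 0.2283, 0.1421]
tcp_rot: [-0.0, -0.103, 0.995, -0.0]
ft_force: [0.1, 0.4, -4.4]
gripper_width: 0.0089
```

Run:
```python
from h import *
s=read_state(); print(s['position'].round(4),s['tcp_rot'].round(4),s['joint_pos'].round(2),s['ft_force'])
c=capture('wrist'); W=fcloud(c); x,y,z=W[...,0],W[...,1],W[...,2]
m=(np.hypot(x-.6,y-.22)<.14)&(z>.018)&(z<.028)
k,l=cv2.connectedComponents(m.astype(np.uint8))
for i in range(1,k):
    P=W[l==i]
    if len(P)>60: print(len(P),rr(P),np.median(P[:,2]))
m=(np.hypot(x-.6,y-.22)<.1)&(z>.075)&(z<.135)
P=W[m]; print('shoe',len(P),rr(P) if len(P) else '')
save('w4.png',c['img'])
```

```text
[0.5997 0.2283 0.1421] [-4.000e-04 -1.032e-01  9.947e-01 -2.000e-04] [ 0.62  0.5  -0.08 -0.   -0.99 -1.98] [ 0.11050842  0.36011857 -4.42449312]
3427 (array([556.4, 267.1]), array([135.2,  16.8]), 11.8) 0.023274296205055917
672 (array([666.8, 177.9]), array([16.1, 26.6]), 12.0) 0.023425603941277462
shoe 12499 (array([592. , 226.2]), array([65.2, 60.7]), 11.8)
```

View pics/w4.png

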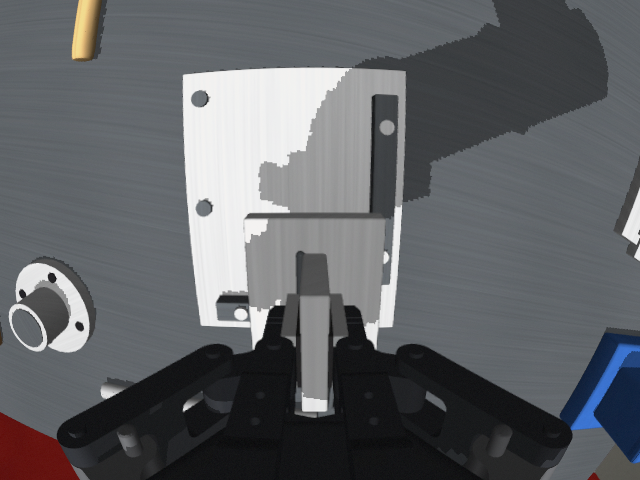

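The wrist view shows the held shoe at (315,265), square to the fences, with the long fence at (385,155) and the short fence at (235,305). Yaw is 11.8° for both, and the remaining gap is about 8–9 mm each way. Lowering it now.

arm_command --plan "0 0 0.025 0 0 0 255;0 0 0.025 0 0 0 255;0 0 0.025 0 0 0 255;0 0 0.015 0 0 0 255;0 0 0.005 0 0 0 255"

```text
time_s: 15.67
position: [0.5981, 0.2275, 0.0441]
tcp_rot: [-0.003, -0.103, 0.995, -0.001]
ft_force: [-0.3, -0.3, -5.6]
gripper_width: 0.0089
```

arm_command --plan "0 0 0 0 0 0 255;0 0 0 0 0 0 255;0 0 0.001 0 0 0 255;0 0 0.001 0 0 0 255;0 0 0.001 0 0 0 255"

```text
time_s: 16.08
position: [0.6005, 0.2295, 0.0456]
tcp_rot: [0.001, -0.104, 0.995, 0.001]
ft_force: [0.9, -0.3, -4.4]
gripper_width: 0.009
```

arm_command --plan "0 0 0.001 0 0 0 255;0 0 0.001 0 0 0 255;0 0 0.001 0 0 0 255;0 0 0 0 0 0 255;0 0 0 0 0 0 255"

```text
time_s: 16.5
position: [0.5998, 0.2291, 0.0412]
tcp_rot: [-0.0, -0.104, 0.995, -0.0]
ft_force: [0.2, -0.3, -4.8]
gripper_width: 0.0096
```

arm_command --plan "0 0 0.0005 0 0 0 255;0 0 0.0005 0 0 0 255;0 0 0 0 0 0 255;0 0 0 0 0 0 255;0 0 0 0 0 0 255"

```text
time_s: 16.92
position: [0.6003, 0.2293, 0.041]
tcp_rot: [0.001, -0.104, 0.995, 0.0]
ft_force: [-0.5, -0.7, 0.8]
gripper_width: 0.0092
```

arm_command --plan "0 0 0.0005 0 0 0 255;0 0 0.0005 0 0 0 255;0 0 0 0 0 0 255;0 0 0 0 0 0 255;0 0 0 0 0 0 255"

```text
time_s: 17.33
position: [0.6006, 0.2294, 0.041]
tcp_rot: [0.001, -0.104, 0.995, 0.0]
ft_force: [-1.7, -1.2, 6.3]
gripper_width: 0.0091
```

Contact with the plate is at TCP z .041, as predicted. Sliding toward the long fence (+y).

arm_command --plan "0 0.0015 0 0 0 0 255;0 0.0015 0 0 0 0 255;0 0.0015 0 0 0 0 255;0 0.0015 0 0 0 0 255;0 0 0 0 0 0 255"

```text
time_s: 17.75
position: [0.5999, 0.2355, 0.041]
tcp_rot: [0.002, -0.104, 0.995, 0.0]
ft_force: [0.6, -0.4, 5.2]
gripper_width: 0.0091
```

arm_command --plan "0 0.001 0 0 0 0 255;0 0.0005 0 0 0 0 255;0 0.0005 0 0 0 0 255;0 0 0 0 0 0 255;0 0 0 0 0 0 255"

```text
time_s: 18.17
position: [0.5996, 0.2373, 0.041]
tcp_rot: [0.002, -0.104, 0.995, 0.0]
ft_force: [0.3, -0.9, 5.4]
gripper_width: 0.0094
```

arm_command --plan "0 0.0005 0 0 0 0 255;0 0.0005 0 0 0 0 255;0 0.0005 0 0 0 0 255;0 0 0 0 0 0 255;0 0 0 0 0 0 255"

```text
time_s: 18.58
position: [0.5994, 0.2379, 0.041]
tcp_rot: [0.001, -0.104, 0.995, -0.0]
ft_force: [1.0, -4.3, 5.4]
gripper_width: 0.009
```

Long fence touched. Now sliding toward the short fence (tool -x).

arm_command --plan "-0.0015 0 0 0 0 0 255;-0.0015 0 0 0 0 0 255;-0.0015 0 0 0 0 0 255;-0.0005 0 0 0 0 0 255;0 0 0 0 0 0 255"

```text
time_s: 19.0
position: [0.6033, 0.2388, 0.041]
tcp_rot: [0.0, -0.104, 0.995, -0.0]
ft_force: [-1.9, -4.0, 7.0]
gripper_width: 0.0091
```

arm_command --plan "-0.0005 0 0 0 0 0 255;-0.0005 0 0 0 0 0 255;-0.0005 0 0 0 0 0 255;0 0 0 0 0 0 255;0 0 0 0 0 0 255"

```text
time_s: 19.42
position: [0.6047, 0.239, 0.041]
tcp_rot: [0.0, -0.104, 0.995, -0.0]
ft_force: [-3.0, -3.6, 7.8]
gripper_width: 0.0091
```

arm_command --plan "-0.0005 0 0 0 0 0 255;-0.0005 0 0 0 0 0 255;-0.0005 0 0 0 0 0 255;0 0 0 0 0 0 255;0 0 0 0 0 0 255"

```text
time_s: 19.83
position: [0.6056, 0.2392, 0.041]
tcp_rot: [-0.0, -0.104, 0.995, -0.001]
ft_force: [-4.1, -4.1, 8.1]
gripper_width: 0.0091
```

arm_command --plan "-0.0005 0 0 0 0 0 255;-0.0005 0 0 0 0 0 255;-0.0005 0 0 0 0 0 255;0 0 0 0 0 0 255;0 0 0 0 0 0 255"

```text
time_s: 20.25
position: [0.6057, 0.2392, 0.041]
tcp_rot: [-0.002, -0.104, 0.995, -0.001]
ft_force: [-7.2, -2.9, 11.3]
gripper_width: 0.0093
```

arm_command --plan "-0.0005 0 0 0 0 0 255;-0.0005 0 0 0 0 0 255;-0.0005 0 0 0 0 0 255;0 0 0 0 0 0 255;0 0 0 0 0 0 255"

```text
time_s: 20.67
position: [0.6058, 0.2392, 0.0411]
tcp_rot: [-0.003, -0.103, 0.995, -0.001]
ft_force: [-11.1, -4.1, 14.3]
gripper_width: 0.0097
```

Short fence bearing, and the position equals the predicted seat. The force along jig y is only about 1.7 N, so I'll press further in +y.

arm_command --plan "0 0.0006 0 0 0 0 255;0 0.0006 -0.0005 0 0 0 255;0 0.0006 -0.0005 0 0 0 255;0 0.0006 0 0 0 0 255;0 0.0006 0 0 0 0 255"

```text
time_s: 21.08
position: [0.6057, 0.2395, 0.0412]
tcp_rot: [-0.004, -0.103, 0.995, -0.003]
ft_force: [-4.8, -12.4, 9.0]
gripper_width: 0.0092
```

arm_command --plan "0 0 0 0 0 0 255;0 0 0 0 0 0 255;0 0 0 0 0 0 255;0 0 0 0 0 0 255;0 0 0 0 0 0 255"

```text
time_s: 21.5
position: [0.6057, 0.2394, 0.0412]
tcp_rot: [-0.004, -0.103, 0.995, -0.003]
ft_force: [-6.8, -10.4, 10.8]
gripper_width: 0.0094
```

arm_command --plan "-0.0005 0.0005 0 0 0 0 255;-0.0005 0.0005 0 0 0 0 255;-0.0005 0.0005 -0.0005 0 0 0 255;-0.0005 0 0 0 0 0 255;0 0 0 0 0 0 255"

```text
time_s: 21.92
position: [0.6058, 0.2395, 0.0414]
tcp_rot: [-0.006, -0.103, 0.995, -0.004]
ft_force: [-9.0, -14.0, 12.1]
gripper_width: 0.0092
```

arm_command --plan "0 0 0 0 0 0 255;0 0 0 0 0 0 255;0 0 0 0 0 0 255;0 0 0 0 0 0 255;0 0 0 0 0 0 255"

```text
time_s: 22.33
position: [0.6058, 0.2396, 0.0414]
tcp_rot: [-0.006, -0.103, 0.995, -0.004]
ft_force: [-9.1, -14.3, 11.4]
gripper_width: 0.0097
```

Run:
```python
from h import *
s=read_state(); a=np.radians(11.9); f=s['ft_force']; print(s['position'].round(4),s['tcp_rot'].round(4),f.round(1),'jig f',f[0]*np.cos(a)+f[1]*np.sin(a),-f[0]*np.sin(a)+f[1]*np.cos(a),s['gripper_width'],s['moment'].round(2))
c=capture('wrist'); W=fcloud(c); x,y,z=W[...,0],W[...,1],W[...,2]
m=(np.hypot(x-.6,y-.22)<.14)&(z>.0215)&(z<.028)
k,l=cv2.connectedComponents(m.astype(np.uint8))
for i in range(1,k):
    P=W[l==i]
    if len(P)>60: print('fence?',len(P),rr(P),np.median(P[:,2]))
P=W[(np.hypot(x-.606,y-.239)<.05)&(z>.017)&(z<.0212)]; print('foot',len(P),rr(P),np.median(P[:,2]))
c=capture('scene'); W=cloud(c); P=W[(np.hypot(W[...,0]-.574,W[...,1]+.288)<.045)&(W[...,2]>.09)&(W[...,2]<.11)]; print('bar',rr(P))
a=cv2.resize(c['img'][165:385,190:430],None,fx=2.5,fy=2.5,interpolation=cv2.INTER_CUBIC); save('end.png',a)
```

```text
[0.6058 0.2396 0.0414] [-0.006  -0.1029  0.9947 -0.0044] [ -9.1 -14.3  11.4] jig f -11.81949083900715 -12.099076919002812 0.009683086352483283 [-3.82  2.04  0.02]
fence? 10930 (array([556.4, 267. ]), array([135. ,  17.1]), 11.7) 0.0233472815882053
fence? 248 (array([576.5, 207.7]), array([12.9, 15.7]), 43.5) 0.021838312169571647
fence? 409 (array([587.3, 229.3]), array([14.5, 23. ]), 63.4) 0.023047085138481527
fence? 82 (array([655.6, 240.9]), array([12.3,  2.5]), 10.8) 0.02627900603856484
fence? 109 (array([653.2, 257. ]), array([11.5,  3.1]), 13.3) 0.02336203384293417
foot 7566 (array([597.2, 240.3]), array([64.8, 66.9]), 11.7) 0.02065371927524441
bar (array([ 571.9, -290.2]), array([51.5, 13.8]), 58.3)
```

View pics/end.png

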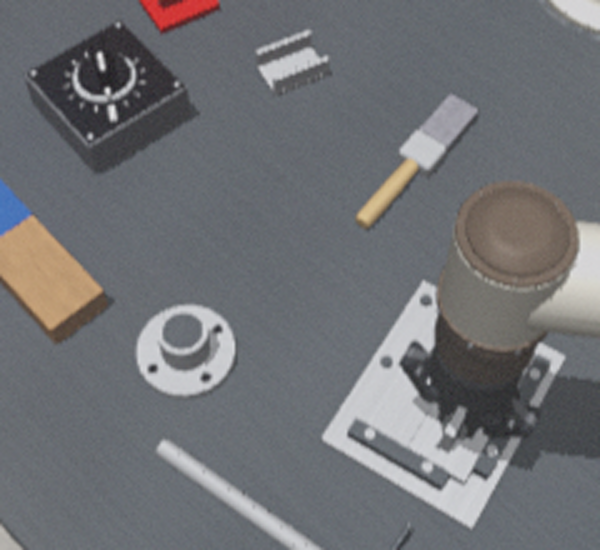

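In the final view the shoe is in the corner under the gripper at (455,455), with the dial pointer on the broad mark at (112,105) and nothing else disturbed. The forces are steady at about 12 N on each fence, so I'm handing in.

```bash
python3 -c "
from rig import *; print(finish_job())"
```

```text
the job is handed in; nothing more can be done
None
```

I turned the dial about 0.69 rad clockwise to the broad mark. Then I picked up the bare steel shoe by its web, slid it on the jig plate into the corner, and handed in at about 22 s while still pressing and gripping it.

**Last checks:**
- **Dial:** the bar was at 58.3° and the mark at 58.9°, an error of about 0.01 rad. It still read 58.3° at the end.
- **Shoe position:** the gripper was at (.6058, .2396), within 1 mm of the computed seat. The shoe's yaw matched the fence (both 11.7°), and its height was 0.4 mm above first contact with the plate.
- **Force:** about 12 N towards each fence, steady.
- **Tilt:** the tool leaned about 0.015 rad under the press. I did not measure the shoe's own tilt separately.
- **Other things on the table:** none appear to have moved. I checked this only by eye in the final picture crop, which does not show all of them.

**Disagreements:** the cameras differed by up to about 4 mm on positions (most for the shoe's y). I corrected for this against the actual grasp, and where the shoe met the fences agreed with the correction.

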